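Clamp a bottle in the labelling jig with a hex key

ROBOT

A 6-joint arm with a two-finger parallel gripper is mounted at the origin on the work surface. World frame = base frame: x ahead of the robot, y to its left, z up, the work surface at z = 0. Lengths are in mm, angles in rad, forces in N, time in s.
With the tool pointing down it reaches from about 400 to 925 mm from the base axis. Payload 12.5 kg.
Tool frame: the origin (TCP) lies at the very end of the fingers, on their centre line; the grasp point (between the pads) lies 19 mm behind it; z points along the fingers, y is the line along which they close (so a half turn about z gives the same grasp; the last joint's range is limited). The gripper opens to 95 mm and grips with 3 to 60 N. Pads are 20 mm wide; open, the fingers measure 119 mm over their backs; the gripper's body (75 mm by 180 mm) begins 59 mm behind the grasp point.
Start: joints at [-1.412, 0.491, 1.559, -0, 1.092, -0.106], TCP at [163.595, -603.227, 214.661] pointing down, gripper open.
Joint ranges: [-3.1, 3.1], [-0.84, 2.19], [0.05, 2.79], [-1.13, 4.28], [0.06, 2.93], [-2.69, 2.69]. Speed limits (rad/s): [2.22, 2.22, 2.79, 3.14, 3.14, 3.14].

INTERFACE

Orientations are given as [roll, pitch, yaw] about the fixed x, y, z axes, in that order (R = Rz(yaw) Ry(pitch) Rx(roll)).
In Python, from cell import * gives the robot as it stands.
- The arm moves only by the tool step_arm, never from a script. Its argument "plan" is a list of rows, each an object of numbers: "x", "y", "z": the shift along the tool's x, y, z in units of 25 mm (1.0 is 25 mm); "rx", "ry", "rz": the turn, a rotation vector about the tool's x, y, z in units of 0.1 rad (1.0 is 0.1 rad). In form: [{"x": .., "y": .., "z": .., "rx": .., "ry": .., "rz": ..}, ...]. A call has exactly 10 rows; each row shifts and turns the commanded pose from where the row before left it, along the tool's axes as they then stand; what a row does not reach is not made up. A row lasts 1/12 s, in which the tool goes at most 41.7 mm and 7.16 degrees, less where a joint would pass 70% of its speed; a pose out of reach is approached as far as the arm can. A call with a number of a shift or a turn outside -1 to 1 is refused whole. A call with a gripper value outside its range is refused whole. "jaw" is the closure, from -1 (fully open) to 1 (shut), so that 0 is half open, set as the call begins (left out, the last holds). The fingers move at their own pace and stop on an object; the grip force is fixed at half the most. Time passes only in rows, so rows that do not move let the fingers close, or fill a call up. It gives the time, the measured TCP pose, the force, the opening and the grip force at its end, in the units of the state.
- state(): the state, without advancing time (a new reading comes with each control period).
- read_camera(name): name is "scene" or "top" or "wrist"; returns a dict with "image" (480x640x3 uint8, red, green, blue), "depth" (480x640 float32, mm along the optical axis (not along the pixel's ray), 0 where there is no reading), "vfov" (degrees; the focal length in pixels is half the picture's height over the tangent of half this angle, whatever the lens; pixels are square), "cx", "cy" (the principal point, pixels), "k1" (the pictures are not rectified: a ray, as slopes to the right and down, at radius r is drawn at 1 + k1 r^2 times it, then the intrinsics apply), "R" (3x3) and "t" (3): a world point X has camera coordinates R X + t. Camera axes: x right, y down, z forward; pixel columns grow to the right and rows downward; lengths in mm; the calibration is good to about 2 mm. A picture is of the moment at which its call begins.
- job_done(): hands the job in; it is judged then, once.
The state is a dict: "t": time; "joints": joint angles; "qvel": joint speeds; "tau": joint torques, N m; "eef_pos": TCP position; "tcp_rot": TCP orientation; "ft_force": force on the tool from outside, world axes, zero at the start; "moment": the same for the moment, N m; "opening": opening from 0.0 (shut) to 1.0 (fully open); "grip_force": force on a finger pad.
Only numpy, scipy, OpenCV 4.12 (cv2) and the standard library are available. Lean on these libraries where they do the work, as an engineer would, in place of code of your own. Each camera call takes 0.05 s, during which the arm holds its last target. There are 200 camera calls.

TASK

Clamp the square bottle in the labelling jig: take the big T-handle hex key from its stand, lower it into the deep bore of the jig and turn it until it finds the hidden hex socket and drops fully home. Then turn it clockwise (seen from above) until it comes up firm and the jaw holds the bottle tight. Leave the key standing in the socket and let go of it, without tipping the bottle in the jig or disturbing the other things on the table.

Things in the scene. Friction and masses are not known exactly. Their poses are not given: they have to be found in the camera images.
- key_grip (a point): Centre of the black grip of the loose T-handle hex key, which stands upright in its stand at the start. The grip is a level bar 120 mm long (along this frame's x), 30 mm wide (y) and 26 mm high (z up), to be held across its 30 mm width. The steel hexagonal shank runs down from the middle of the bar. Key 121 mm tall, 0.42 kg.
- key_tip (a point): Lower end of the key's shank, on its axis, 108 mm below the centre of the grip; axes as the grip's. Shank 22 mm across flats, 25.4 mm across corners, two flats facing +-x. The last 4 mm are a tapered round nose (16 to 22 mm diameter) that enters the hex socket at any angle and centres the key.
- stand_top (a point): Centre of the mouth of the hole in the key's stand: a fixed grey block 70 x 70 x 50 mm, with a round hole 27 mm wide and 42 mm deep that the key is drawn up out of (its tip rests on the hole's bottom).
- bore (a point): Centre of the mouth of the upright round bore (34 mm diameter) in the top of the jig's painted housing (64 x 64 mm, top 60 mm above the table). The jig is fixed; its y points from the bore to the bottle. Deep in the bore sits the clamp screw.
- face (a point): Centre of the clamp screw's flat face, 22 mm below the bore's mouth. In it is a hex socket 23.2 mm across flats, 17 mm deep. The hexagon's angle is unknown and differs every time (this frame does not show it). The key drops in within about 6 degrees of a right angle (one every 60 degrees); else its shoulder rests on the face with its tip 13 mm short of the bottom.
- seat (a point): Centre of the hex socket's floor, 39 mm below the bore's mouth, 21 mm above the table: the key's tip rests here when fully home. Clockwise from above the screw closes the jaw, against about 0.25 N m (0.35 near the end), up to a firm stop 0.85 to 1.3 rad from its start, plus up to 0.2 rad of play between key and socket. It stays where it is left.
- jaw: Sliding jaw between housing and bottle, 70 mm wide, top 66 mm above the table, with a sprung rubber pad; driven by the screw along the jig's y (away from the bore), 6 mm per radian. Origin (no visible point): at table height on the bore's axis when fully open, 7.8 mm from there along y at the firm stop. It nips the bottle against the fixed cheek in the last 1.8 mm (15 N at the stop).
- bottle: Square amber glass bottle (empty, stoppered, about 0.55 kg) standing loose in the jig between jaw and fixed cheek: 85 x 85 mm, 137 mm tall, on the jig's 10 mm base plate, its centre about 128 mm from the bore's axis along the jig's y. Origin at the centre of its underside, z up.
- spare_bottle: Another such bottle (85 x 85 x 137 mm) standing on the table; to be left alone. Origin at the centre of its underside.
- label_roll: White roll of labels, 90 mm diameter, 60 mm high, standing on its end; to be left alone. Origin at the centre of its underside.
- stopper: Loose brown stopper, 44 mm diameter, 39 mm high; to be left alone. Origin at the centre of its underside.
- key: The whole T-handle hex key. Origin at its tip, z up along the shank, x along the grip bar.
There are look-alikes about, which are no part of the job. Of the things that look like the key, the smallest one is meant.

How it is judged:
By the outcome, as a careful person would: the job done as asked, in the order asked, and still so for the second after the job is handed in, with the robot touching nothing.
It also fails if it takes over 51 s, if anything falls off the work surface, if the arm or the gripper's body presses on something with over 40 N, if the wrist force passes 120 N, or if a joint passes its speed limit or range.

## Working session

There is one attempt and no reset: what is moved stays moved. The work goes in short steps, Python scripts to look and compute and a tool call to move; the robot and the scene stay as the last step left them, time stands still between calls to the robot, and variables do not carry over. Pictures are saved under pics/ and viewed, at most 10 in all, crops included, and the job is handed in when it is done.

Besides the shell and the picture viewer there is one more tool, called after ">>>" in YAML: its name, and indented under it one key for each argument. step_arm: Moves the arm, as the interface text tells. Shifts and turns lie within -1 to 1; 1 stands for 25 mm of shift or 0.1 rad of turn. Its arguments: {"type":"object","properties":{"plan":{"type":"array","items":{"type":"object","properties":{"x":{"type":"number"},"y":{"type":"number"},"z":{"type":"number"},"rx":{"type":"number"},"ry":{"type":"number"},"rz":{"type":"number"}}}},"jaw":{"type":"number"}},"required":["plan"]}

```bash
mkdir -p pics; ls
cat > h.py <<'E'
from cell import *
import numpy as np, cv2
def save(n,f):
    c=read_camera(n); cv2.imwrite('pics/'+f+'.png',c['image'][:,:,::-1]); np.savez(f+'.npz',**c); return c
def load(f): return dict(np.load(f+'.npz'))
def ray(c,u,v):
    f=240/np.tan(np.radians(c['vfov'])/2)
    d=np.array([(u-c['cx'])/f,(v-c['cy'])/f]); s=d.copy()
    for _ in range(20): s=d/(1+c['k1']*(s@s))
    return np.array([s[0],s[1],1.])
def pt(c,u,v,z=None):
    r=ray(c,u,v); R,t=c['R'],c['t']; o=-R.T@t
    if z is None: return R.T@(r*c['depth'][int(round(v)),int(round(u))]-t)
    w=R.T@r; return o+w*(z-o[2])/w[2]
E
python3 - <<'E'
from h import *
a=save('scene','s0'); b=save('top','t0'); save('wrist','w0')
print(state())
cv2.imwrite('pics/st.png',cv2.resize(np.vstack([a['image'],b['image']])[:,:,::-1],(450,675))[:600])
E
```

```text
pics
{'t': 0.15, 'joints': array([-1.41156137e+00,  4.91398753e-01,  1.55929272e+00,  3.44447730e-06,
        1.09172316e+00, -1.05585929e-01]), 'qvel': array([ 0.00082149, -0.00023681, -0.0018343 , -0.00052774, -0.00063662,
       -0.00173355]), 'tau': array([ 5.43851438e-04, -6.12898350e+01, -2.58277023e+01,  6.92232046e-02,
        4.73386841e-02, -7.79392235e-05]), 'eef_pos': array([ 163.58855895, -603.02980807,  214.21564116]), 'tcp_rot': array([-3.14077558e+00, -8.96664621e-05,  2.64819262e-01]), 'ft_force': array([-0.56024546, -0.55537916,  0.39635154]), 'moment': array([-0.04117188, -0.02891498, -0.00449847]), 'grip_force': 0.0, 'opening': 1.004211204592285}
```

View pics/t0.png

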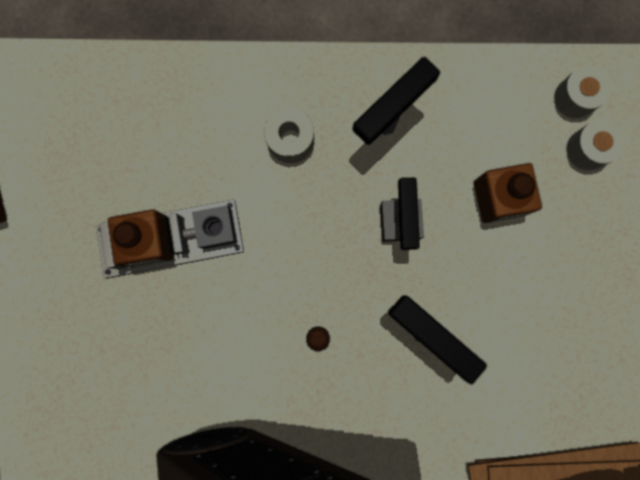

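View pics/s0.png

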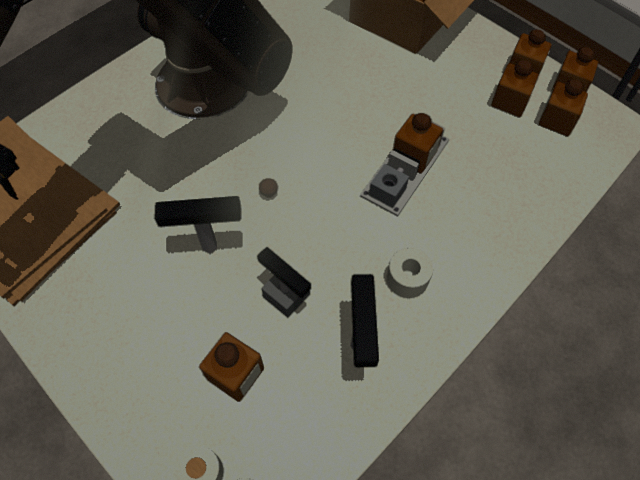

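Key candidates in the top view are A (397,100), B (408,213) and C (437,340). B is the smallest and stands in a grey block, so it fits the description. I'll confirm it in a crop and measure.

Run:
```python
from h import *
c=load('t0'); im=c['image'].astype(int)
print(c['R'],-c['R'].T@c['t'],c['vfov'],c['k1'])
def world(u0,v0,u1,v1):
    P=[];UV=[]
    for v in range(v0,v1):
        for u in range(u0,u1):
            if c['depth'][v,u]>0: P.append(pt(c,u,v));UV.append((u,v))
    return np.array(P),np.array(UV)
for n,b in dict(A=(345,50,445,150),B=(375,170,430,260),C=(375,285,495,390)).items():
    P,UV=world(*b); zt=np.percentile(P[:,2],99); dark=im[UV[:,1],UV[:,0]].max(1)<60
    m=dark&(P[:,2]>np.median(P[dark,2])-12)&(P[:,2]>60)
    (x,y),(w,h),a=cv2.minAreaRect(P[m][:,:2].astype(np.float32)); print(n,'grip',x,y,w,h,a,'ztop',np.median(P[m][:,2]))
    bp=cv2.boxPoints(((x,y),(w,h),a)); e=[bp[1]-bp[0],bp[2]-bp[1]]; L=max(e,key=np.linalg.norm); print(' yaw',np.arctan2(L[1],L[0]))
# jig
P,UV=world(95,195,250,285)
for lo,hi in ((56,63),(63.5,70),(130,150),(5,16),(20,52)):
    m=(P[:,2]>lo)&(P[:,2]<hi); 
    if m.sum()>10:print(lo,hi,m.sum(),cv2.minAreaRect(P[m][:,:2].astype(np.float32)),np.median(P[m],0))
print('bore',pt(c,213,227,60))
cr=np.hstack([cv2.resize(c['image'][180:280,95:255],(480,300),interpolation=2),cv2.resize(c['image'][165:265,360:460],(300,300),interpolation=2)])
s=load('s0')['image']
cr2=np.hstack([cv2.resize(s[140:240,350:480],(390,300),interpolation=2),cv2.resize(s[235:335,240:370],(390,300),interpolation=2)])
cv2.imwrite('pics/crop.png',np.vstack([cr,cr2])[:,:,::-1])
```

```text
[[ 0.01434244 -0.99984637 -0.01007594]
 [-0.9935852  -0.0131207  -0.11232228]
 [ 0.11217282  0.01162228 -0.99362074]] [ 462.57783168 -128.25731691 1062.16319346] 45.56186883007058 0.01604920972201554
A grip 777.114990234375 -240.81004333496094 41.25970458984375 165.60377502441406 45.18587875366211 ztop 167.1338156919535
 yaw -0.7821537
B grip 595.931884765625 -266.2306213378906 118.30929565429688 30.350502014160156 2.1682934761047363 ztop 128.05147710512597
 yaw 0.03784398
C grip 395.2333984375 -303.71942138671875 164.981201171875 41.05909729003906 49.82927703857422 ztop 167.2306567856346
 yaw 0.8696849
56 63 1179 ((562.748779296875, 144.943359375), (83.3436508178711, 214.79588317871094), 12.105125427246094) [574.34493245  81.75753804  59.26989353]
63.5 70 374 ((558.7075805664062, 149.80899047851562), (80.08167266845703, 222.27793884277344), 10.622697830200195) [560.3396414  137.33244674  65.57043727]
130 150 604 ((553.8013305664062, 196.48097229003906), (45.12640380859375, 42.517669677734375), 72.70924377441406) [552.88321488 193.38952881 143.13053899]
5 16 2052 ((571.8096313476562, 161.34568786621094), (151.72332763671875, 271.1226806640625), 4.704748630523682) [540.08286918 119.74221608   9.1344022 ]
20 52 829 ((561.9605102539062, 148.11798095703125), (83.13765716552734, 222.24269104003906), 12.314844131469727) [567.03417564 115.51441762  36.76490462]
bore [575.91262531  69.84764081  60.        ]
```

View pics/crop.png

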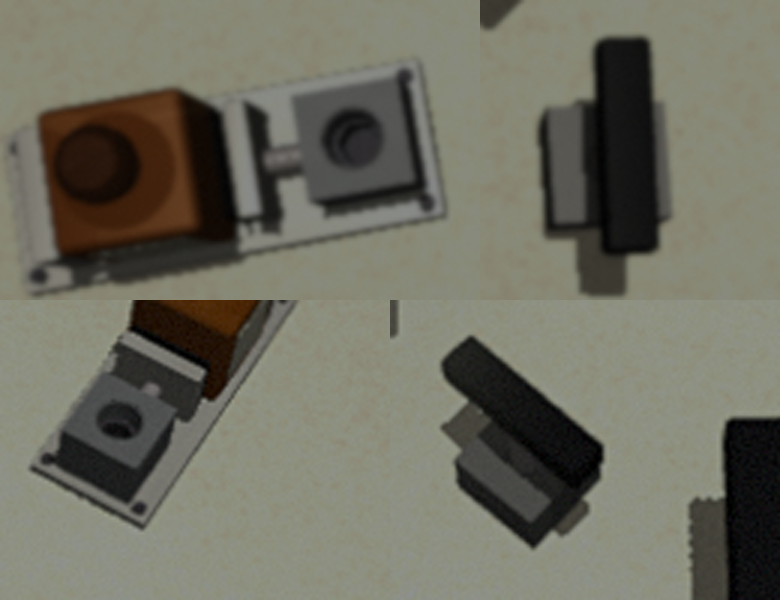

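The crop confirms B: a 118 x 30 mm grip with its top at z≈128, in the grey stand. A and C measure 165 x 41 mm. The bore is near (212,226) in the top view and (390,180) in the scene view. Next I'll cross-check the two cameras and compute the approach.

```bash
cat >> h.py <<'E'
from scipy.spatial.transform import Rotation as Ro
def plan(n,goal,yaw):
    s=state(); R0=Ro.from_euler('xyz',s['tcp_rot']); p=s['eef_pos'].copy()
    dy=(yaw-s['tcp_rot'][2]); d=(np.array(goal)-p)/n
    print('from',p.round(1),s['tcp_rot'].round(3),'dyaw',round(dy,3))
    R=R0
    for i in range(n):
        l=R.inv().apply(d)/25; print(i,l.round(2), 'rz',round(-dy/n*10,2)); R=Ro.from_rotvec([0,0,dy/n])*R
E
python3 - <<'E'
from h import *
t=load('t0');s=load('s0')
print('bore',pt(t,212,225.7,60),pt(s,390,179.7,60))
# grip top corners in scene: blob
for c,(u0,v0,u1,v1) in ((s,(250,240,320,305)),):
    P=[];I=[]
    for v in range(v0,v1):
        for u in range(u0,u1):
            p=pt(c,u,v)
            if c['depth'][v,u]>0 and p[2]>122: P.append(p[:2])
    print('grip scene',cv2.minAreaRect(np.array(P,np.float32)))
# housing top rect, both
for c,(u0,v0,u1,v1) in ((t,(180,195,245,260)),(s,(360,145,425,215))):
    P=[];
    for v in range(v0,v1):
        for u in range(u0,u1):
            p=pt(c,u,v)
            if c['depth'][v,u]>0 and 56<p[2]<64 and p[1]<106: P.append(p[:2])
    print('housing',cv2.minAreaRect(np.array(P,np.float32)))
plan(30,[596,-266,200],0.038+np.pi)
E
```

```text
bore [578.20245735  71.69835238  60.        ] [579.48143708  68.95773743  60.        ]
grip scene ((598.3677978515625, -268.50445556640625), (119.27613067626953, 31.350406646728516), 2.230652093887329)
housing ((578.3907470703125, 71.42401123046875), (64.70048522949219, 64.30660247802734), 11.760664939880371)
housing ((577.5759887695312, 68.0444107055664), (64.26239013671875, 67.05194091796875), 11.233089447021484)
from [ 163.6 -603.   214.2] [-3.141 -0.     0.265] dyaw 2.915
0 [ 0.67 -0.28  0.02] rz -0.97
1 [ 0.7  -0.22  0.02] rz -0.97
2 [ 0.72 -0.15  0.02] rz -0.97
3 [ 0.73 -0.08  0.02] rz -0.97
4 [ 0.73 -0.01  0.02] rz -0.97
5 [0.73 0.06 0.02] rz -0.97
6 [0.72 0.13 0.02] rz -0.97
7 [0.7  0.2  0.02] rz -0.97
8 [0.68 0.27 0.02] rz -0.97
9 [0.65 0.34 0.02] rz -0.97
10 [0.61 0.4  0.02] rz -0.97
11 [0.57 0.45 0.02] rz -0.97
12 [0.53 0.51 0.02] rz -0.97
13 [0.47 0.56 0.02] rz -0.97
14 [0.42 0.6  0.02] rz -0.97
15 [0.36 0.64 0.02] rz -0.97
16 [0.29 0.67 0.02] rz -0.97
17 [0.23 0.69 0.02] rz -0.97
18 [0.16 0.71 0.02] rz -0.97
19 [0.09 0.73 0.02] rz -0.97
20 [0.02 0.73 0.02] rz -0.97
21 [-0.05  0.73  0.02] rz -0.97
22 [-0.12  0.72  0.02] rz -0.97
23 [-0.19  0.71  0.02] rz -0.97
24 [-0.26  0.68  0.02] rz -0.97
25 [-0.33  0.65  0.02] rz -0.97
26 [-0.39  0.62  0.02] rz -0.97
27 [-0.45  0.58  0.02] rz -0.97
28 [-0.5   0.53  0.02] rz -0.97
29 [-0.55  0.48  0.02] rz -0.97
```

>>> step_arm:
  plan:
    - {"x":0.67,"y":-0.28,"rz":-0.97}
    - {"x":0.7,"y":-0.22,"rz":-0.97}
    - {"x":0.72,"y":-0.15,"rz":-0.97}
    - {"x":0.73,"y":-0.08,"rz":-0.97}
    - {"x":0.73,"y":-0.01,"rz":-0.97}
    - {"x":0.73,"y":0.06,"rz":-0.97}
    - {"x":0.72,"y":0.13,"rz":-0.97}
    - {"x":0.7,"y":0.2,"rz":-0.97}
    - {"x":0.68,"y":0.27,"rz":-0.97}
    - {"x":0.65,"y":0.34,"rz":-0.97}
  jaw: -1

```text
schema error: expected keys x, y, z, rx, ry, rz
```

>>> step_arm:
  plan:
    - {"x":0.61,"y":0.4,"rz":-0.97}
    - {"x":0.57,"y":0.45,"rz":-0.97}
    - {"x":0.53,"y":0.51,"rz":-0.97}
    - {"x":0.47,"y":0.56,"rz":-0.97}
    - {"x":0.42,"y":0.6,"rz":-0.97}
    - {"x":0.36,"y":0.64,"rz":-0.97}
    - {"x":0.29,"y":0.67,"rz":-0.97}
    - {"x":0.23,"y":0.69,"rz":-0.97}
    - {"x":0.16,"y":0.71,"rz":-0.97}
    - {"x":0.09,"y":0.73,"rz":-0.97}

```text
schema error: expected keys x, y, z, rx, ry, rz
```

>>> step_arm:
  plan:
    - {"x":0.02,"y":0.73,"rz":-0.97}
    - {"x":-0.05,"y":0.73,"rz":-0.97}
    - {"x":-0.12,"y":0.72,"rz":-0.97}
    - {"x":-0.19,"y":0.71,"rz":-0.97}
    - {"x":-0.26,"y":0.68,"rz":-0.97}
    - {"x":-0.33,"y":0.65,"rz":-0.97}
    - {"x":-0.39,"y":0.62,"rz":-0.97}
    - {"x":-0.45,"y":0.58,"rz":-0.97}
    - {"x":-0.5,"y":0.53,"rz":-0.97}
    - {"x":-0.55,"y":0.48,"rz":-0.97}

```text
schema error: expected keys x, y, z, rx, ry, rz
```

Run:
```python
from h import *
c=save('wrist','w1'); print(state()['joints'],state()['t'])
plan(10,[597,-267,97],0.038+np.pi)
```

```text
[-1.41160402e+00  4.91337099e-01  1.55918665e+00 -8.19568687e-06
  1.09169660e+00 -1.05552993e-01] 0.2
from [ 163.6 -603.1  214.3] [-3.141 -0.     0.265] dyaw 2.915
0 [ 2.03 -0.84  0.47] rz -2.91
1 [ 2.18 -0.23  0.47] rz -2.91
2 [2.16 0.41 0.47] rz -2.91
3 [1.95 1.01 0.47] rz -2.91
4 [1.57 1.53 0.47] rz -2.91
5 [1.07 1.92 0.47] rz -2.91
6 [0.47 2.14 0.47] rz -2.91
7 [-0.16  2.19  0.47] rz -2.91
8 [-0.79  2.05  0.47] rz -2.91
9 [-1.34  1.74  0.47] rz -2.91
```

View pics/w1.png

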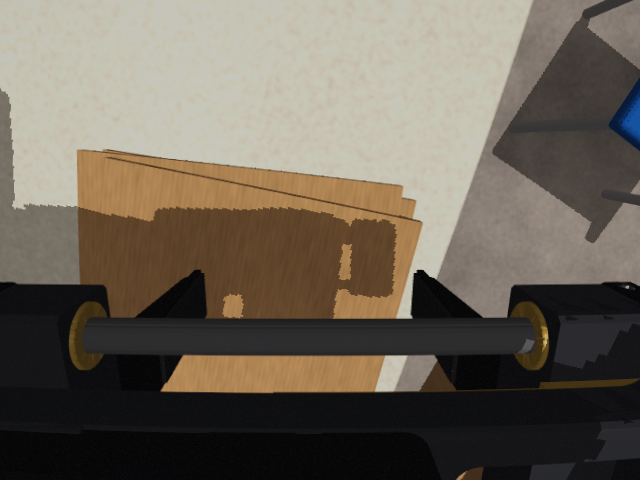

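The moves were refused because every row needs all six keys, so the arm has not moved. The wrist view shows only cardboard under the fingers. I'll resend with all six keys.

>>> step_arm:
  plan:
    - {"x":0.67,"y":-0.28,"z":0,"rx":0,"ry":0,"rz":-0.97}
    - {"x":0.7,"y":-0.22,"z":0,"rx":0,"ry":0,"rz":-0.97}
    - {"x":0.72,"y":-0.15,"z":0,"rx":0,"ry":0,"rz":-0.97}
    - {"x":0.73,"y":-0.08,"z":0,"rx":0,"ry":0,"rz":-0.97}
    - {"x":0.73,"y":-0.01,"z":0,"rx":0,"ry":0,"rz":-0.97}
    - {"x":0.73,"y":0.06,"z":0,"rx":0,"ry":0,"rz":-0.97}
    - {"x":0.72,"y":0.13,"z":0,"rx":0,"ry":0,"rz":-0.97}
    - {"x":0.7,"y":0.2,"z":0,"rx":0,"ry":0,"rz":-0.97}
    - {"x":0.68,"y":0.27,"z":0,"rx":0,"ry":0,"rz":-0.97}
    - {"x":0.65,"y":0.34,"z":0,"rx":0,"ry":0,"rz":-0.97}
  jaw: -1

```text
t: 1.03
eef_pos: [308.2, -489.8, 214.6]
tcp_rot: [-3.141, -0.0, 1.24]
ft_force: [-0.9, -0.1, -0.2]
opening: 1.004
grip_force: 0.0
```

>>> step_arm:
  plan:
    - {"x":0.61,"y":0.4,"z":0,"rx":0,"ry":0,"rz":-0.97}
    - {"x":0.57,"y":0.45,"z":0,"rx":0,"ry":0,"rz":-0.97}
    - {"x":0.53,"y":0.51,"z":0,"rx":0,"ry":0,"rz":-0.97}
    - {"x":0.47,"y":0.56,"z":0,"rx":0,"ry":0,"rz":-0.97}
    - {"x":0.42,"y":0.6,"z":0,"rx":0,"ry":0,"rz":-0.97}
    - {"x":0.36,"y":0.64,"z":0,"rx":0,"ry":0,"rz":-0.97}
    - {"x":0.29,"y":0.67,"z":0,"rx":0,"ry":0,"rz":-0.97}
    - {"x":0.23,"y":0.69,"z":0,"rx":0,"ry":0,"rz":-0.97}
    - {"x":0.16,"y":0.71,"z":0,"rx":0,"ry":0,"rz":-0.97}
    - {"x":0.09,"y":0.73,"z":0,"rx":0,"ry":0,"rz":-0.97}

```text
t: 1.87
eef_pos: [452.6, -377.8, 214.5]
tcp_rot: [-3.142, -0.0, 2.21]
ft_force: [-0.1, -0.5, -0.1]
opening: 1.0
grip_force: 0.0
```

>>> step_arm:
  plan:
    - {"x":0.02,"y":0.73,"z":0,"rx":0,"ry":0,"rz":-0.97}
    - {"x":-0.05,"y":0.73,"z":0,"rx":0,"ry":0,"rz":-0.97}
    - {"x":-0.12,"y":0.72,"z":0,"rx":0,"ry":0,"rz":-0.97}
    - {"x":-0.19,"y":0.71,"z":0,"rx":0,"ry":0,"rz":-0.97}
    - {"x":-0.26,"y":0.68,"z":0,"rx":0,"ry":0,"rz":-0.97}
    - {"x":-0.33,"y":0.65,"z":0,"rx":0,"ry":0,"rz":-0.97}
    - {"x":-0.39,"y":0.62,"z":0,"rx":0,"ry":0,"rz":-0.97}
    - {"x":-0.45,"y":0.58,"z":0,"rx":0,"ry":0,"rz":-0.97}
    - {"x":-0.5,"y":0.53,"z":0,"rx":0,"ry":0,"rz":-0.97}
    - {"x":-0.55,"y":0.48,"z":0,"rx":0,"ry":0,"rz":-0.97}

```text
t: 2.7
eef_pos: [597.3, -266.1, 214.4]
tcp_rot: [3.141, -0.0, -3.104]
ft_force: [0.5, 0.4, 0.2]
opening: 0.999
grip_force: 0.0
```

Run:
```python
from h import *
c=save('wrist','w2'); print(state()['joints'],state()['t'])
plan(10,[597,-267,97],0.038+np.pi)
```

```text
[-5.16473784e-01  5.34529604e-01  1.48021057e+00  7.89678333e-04
  1.12660751e+00 -2.13410419e+00] 2.75
from [ 599.3 -264.3  214.3] [ 3.141e+00  1.000e-03 -3.095e+00] dyaw 6.275
0 [ 0.01 -0.01  0.47] rz -6.27
1 [ 0.01 -0.    0.47] rz -6.27
2 [0.01 0.01 0.47] rz -6.27
3 [0.01 0.01 0.47] rz -6.27
4 [-0.    0.01  0.47] rz -6.27
5 [-0.01  0.01  0.47] rz -6.27
6 [-0.01  0.    0.47] rz -6.27
7 [-0.01 -0.01  0.47] rz -6.27
8 [-0.01 -0.01  0.47] rz -6.27
9 [ 0.   -0.01  0.47] rz -6.27
```

View pics/w2.png

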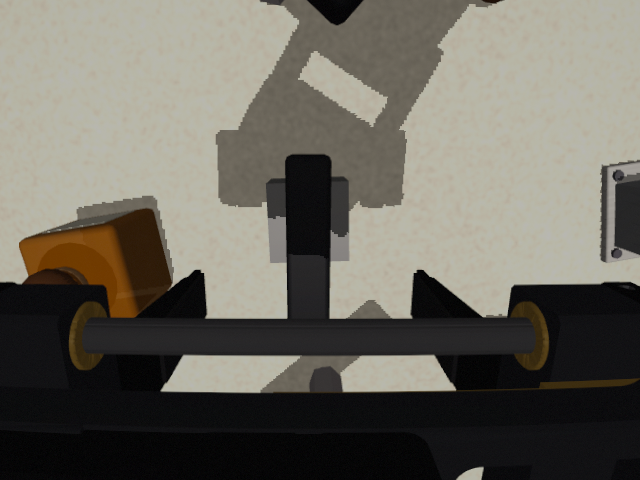

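The key grip sits centred between the fingers (column ~308) and the yaw is right. I'll go down and grip.

>>> step_arm:
  plan:
    - {"x":0.03,"y":-0.03,"z":0.6,"rx":0,"ry":0,"rz":0.05}
    - {"x":0.03,"y":-0.03,"z":0.6,"rx":0,"ry":0,"rz":0}
    - {"x":0.02,"y":-0.02,"z":0.6,"rx":0,"ry":0,"rz":0}
    - {"x":0,"y":0,"z":0.6,"rx":0,"ry":0,"rz":0}
    - {"x":0,"y":0,"z":0.6,"rx":0,"ry":0,"rz":0}
    - {"x":0,"y":0,"z":0.6,"rx":0,"ry":0,"rz":0}
    - {"x":0,"y":0,"z":0.6,"rx":0,"ry":0,"rz":0}
    - {"x":0,"y":0,"z":0.48,"rx":0,"ry":0,"rz":0}
    - {"x":0,"y":0,"z":0,"rx":0,"ry":0,"rz":0}
    - {"x":0,"y":0,"z":0,"rx":0,"ry":0,"rz":0}

```text
t: 3.58
eef_pos: [594.5, -268.9, 97.3]
tcp_rot: [3.141, -0.001, -3.114]
ft_force: [-0.3, 0.2, 0.2]
opening: 0.998
grip_force: 0.0
```

>>> step_arm:
  plan:
    - {"x":0,"y":0,"z":0,"rx":0,"ry":0,"rz":0}
    - {"x":0,"y":0,"z":0,"rx":0,"ry":0,"rz":0}
    - {"x":0,"y":0,"z":0,"rx":0,"ry":0,"rz":0}
    - {"x":0,"y":0,"z":0,"rx":0,"ry":0,"rz":0}
    - {"x":0,"y":0,"z":0,"rx":0,"ry":0,"rz":0}
    - {"x":0,"y":0,"z":0,"rx":0,"ry":0,"rz":0}
    - {"x":0,"y":0,"z":0,"rx":0,"ry":0,"rz":0}
    - {"x":0,"y":0,"z":0,"rx":0,"ry":0,"rz":0}
    - {"x":0,"y":0,"z":0,"rx":0,"ry":0,"rz":0}
    - {"x":0,"y":0,"z":0,"rx":0,"ry":0,"rz":0}
  jaw: 1

```text
t: 4.42
eef_pos: [594.7, -268.9, 97.6]
tcp_rot: [-3.142, -0.0, -3.113]
ft_force: [-0.0, 0.2, -0.6]
opening: 0.354
grip_force: 0.0
```

>>> step_arm:
  plan:
    - {"x":0,"y":0,"z":0,"rx":0,"ry":0,"rz":0}
    - {"x":0,"y":0,"z":0,"rx":0,"ry":0,"rz":0}
    - {"x":0,"y":0,"z":0,"rx":0,"ry":0,"rz":0}
    - {"x":0,"y":0,"z":0,"rx":0,"ry":0,"rz":0}
    - {"x":0,"y":0,"z":0,"rx":0,"ry":0,"rz":0}
    - {"x":0,"y":0,"z":-0.1,"rx":0,"ry":0,"rz":0}
    - {"x":0,"y":0,"z":-0.2,"rx":0,"ry":0,"rz":0}
    - {"x":0,"y":0,"z":-0.3,"rx":0,"ry":0,"rz":0}
    - {"x":0,"y":0,"z":-0.3,"rx":0,"ry":0,"rz":0}
    - {"x":0,"y":0,"z":-0.2,"rx":0,"ry":0,"rz":0}

```text
t: 5.25
eef_pos: [594.9, -269.0, 126.4]
tcp_rot: [-3.141, 0.001, -3.113]
ft_force: [0.6, 1.6, -4.3]
opening: 0.316
grip_force: 30.0
```

>>> step_arm:
  plan:
    - {"x":0,"y":0,"z":-0.5,"rx":0,"ry":0,"rz":0}
    - {"x":0,"y":0,"z":-0.8,"rx":0,"ry":0,"rz":0}
    - {"x":0,"y":0.3,"z":-0.6,"rx":0,"ry":0,"rz":0}
    - {"x":0,"y":0.6,"z":-0.2,"rx":0,"ry":0,"rz":0}
    - {"x":0.05,"y":0.9,"z":0,"rx":0,"ry":0,"rz":0}
    - {"x":0.05,"y":1,"z":0,"rx":0,"ry":0,"rz":0}
    - {"x":0.05,"y":1,"z":0,"rx":0,"ry":0,"rz":0}
    - {"x":0.05,"y":1,"z":0,"rx":0,"ry":0,"rz":0}
    - {"x":0.05,"y":1,"z":0,"rx":0,"ry":0,"rz":0}
    - {"x":0.05,"y":1,"z":0,"rx":0,"ry":0,"rz":0}

```text
t: 6.08
eef_pos: [581.8, -97.1, 177.8]
tcp_rot: [3.142, -0.0, -3.113]
ft_force: [-0.1, 0.5, -4.5]
opening: 0.311
grip_force: 30.0
```

>>> step_arm:
  plan:
    - {"x":0.04,"y":1,"z":0,"rx":0,"ry":0,"rz":0}
    - {"x":0,"y":1,"z":0,"rx":0,"ry":0,"rz":0}
    - {"x":0,"y":1,"z":0,"rx":0,"ry":0,"rz":0}
    - {"x":0,"y":1,"z":0,"rx":0,"ry":0,"rz":0}
    - {"x":0,"y":0.7,"z":0,"rx":0,"ry":0,"rz":0}
    - {"x":0,"y":0.5,"z":0,"rx":0,"ry":0,"rz":0}
    - {"x":0,"y":0.4,"z":0,"rx":0,"ry":0,"rz":0}
    - {"x":0,"y":0.2,"z":0,"rx":0,"ry":0,"rz":0}
    - {"x":0,"y":0,"z":0,"rx":0,"ry":0,"rz":0}
    - {"x":0,"y":0,"z":0,"rx":0,"ry":0,"rz":0}

```text
t: 6.92
eef_pos: [577.4, 45.4, 177.6]
tcp_rot: [-3.141, 0.0, -3.113]
ft_force: [0.2, 0.3, -3.5]
opening: 0.315
grip_force: 30.0
```

Run:
```python
from h import *
c=save('wrist','w3'); t=save('top','t3'); s=save('scene','s3'); print(state()['joints'],state()['eef_pos'],state()['tcp_rot'],state()['t'])
cr=np.vstack([cv2.resize(np.hstack([s['image'][60:260,310:510],t['image'][130:330,110:310]]),(800,400)) , cv2.resize(c['image'],(266,200))[:, :].repeat(1,0) if 0 else np.hstack([cv2.resize(c['image'],(266,200)),np.zeros((200,534,3),np.uint8)])])
cv2.imwrite('pics/c3.png',cr[:,:,::-1])
```

```text
[-3.62093068e-02  4.66304313e-01  1.71660107e+00 -2.54369349e-04
  9.58749980e-01 -1.63412255e+00] [577.42075652  44.96943894 177.55167667] [-3.14138885e+00 -7.57750941e-05 -3.11432960e+00] 7.0667
```

View pics/c3.png

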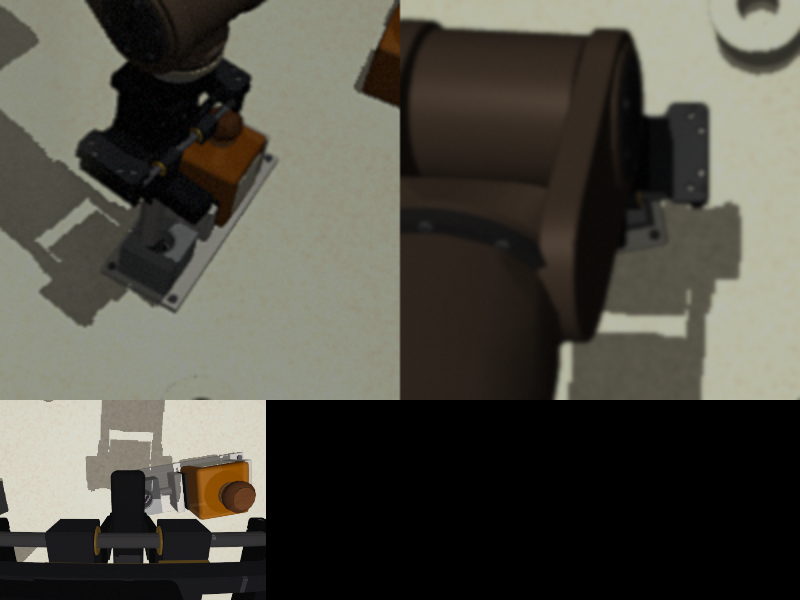

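The scene view shows the key short of the bore in y, at y=45, because I under-summed the shift. Both the bore and the bar's end are visible in the wrist view, so I'll measure them there.

Run:
```python
from h import *
c=load('w3'); P=[];UV=[]
for v in range(120,330):
    for u in range(230,440):
        if c['depth'][v,u]>0: P.append(pt(c,u,v));UV.append((u,v))
P=np.array(P);UV=np.array(UV)
m=(P[:,2]>190)&(P[:,2]<225); print('bar',m.sum(),P[m].min(0),P[m].max(0), np.percentile(P[m],[1,50,99],axis=0))
q=UV[m];print(q.min(0),q.max(0)); b=m&(UV[:,1]<235); print(cv2.minAreaRect(P[b][:,:2].astype(np.float32)))
cv2.imwrite('pics/c4.png',cv2.resize(c['image'][150:290,250:430],(720,560),interpolation=2)[:,:,::-1])
```

```text
bar 13580 [519.02178686  20.40474885 190.08420679] [576.46805982  68.96467097 224.99304576] [[519.54918768  23.1240309  194.77655264]
 [548.68051627  43.94742712 209.89108228]
 [574.16662856  66.34203863 222.77235819]]
[241 168] [376 318]
((531.089599609375, 43.34683609008789), (23.538185119628906, 30.218814849853516), 1.6257003545761108)
```

View pics/c4.png

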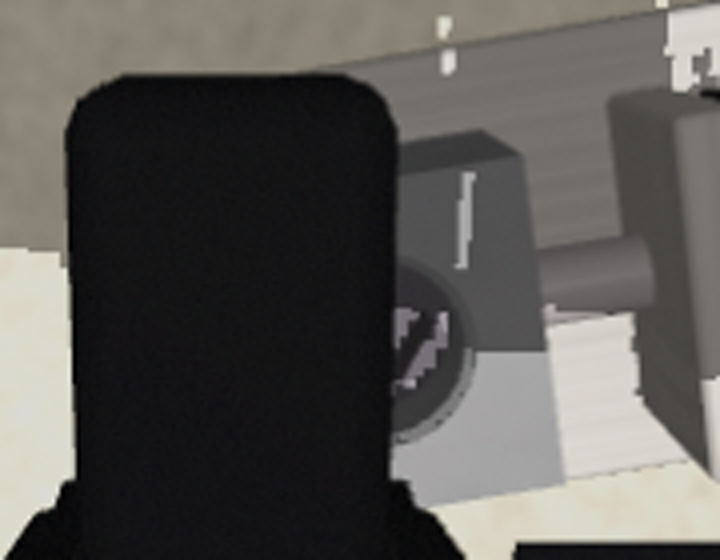

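The bar's end is at world x≈519, so the key axis is about +1.8 mm in x from the TCP. The bore rim is visible to the right of the bar, with its right edge at crop (475,350), and I'll fit a circle to it.

Run:
```python
from h import *
from scipy.optimize import least_squares
c=load('w3')
q=[(475,350),(401,258),(400,444),(435,278),(463,310),(462,390),(435,428)]
p=np.array([pt(c,250+u/4-.4,150+v/4-.4,60) for u,v in q]); print(p.round(1))
print(least_squares(lambda s:np.hypot(*(p[:,:2]-s).T)-17,[578,70]).x)
print(np.array([pt(c,340+0*k,250-3*k) for k in (0,)]), pt(c,250+480/4,150+200/4))
print(least_squares(lambda s:np.hypot(*(p[:,:2]-s[:2]).T)-s[2],[578,70,17]).x)
```

```text
[[577.7  90.1  60. ]
 [560.5  75.2  60. ]
 [596.5  77.   60. ]
 [564.1  81.7  60. ]
 [570.   87.3  60. ]
 [585.5  88.1  60. ]
 [593.1  83.5  60. ]]
[578.83068761  73.12967951]
[[547.40742093  55.66554764 209.88058862]] [549.47658064  89.392254    60.7362313 ]
[578.92897901  71.06203109  18.62718375]
```

>>> step_arm:
  plan:
    - {"x":-0.01,"y":0.4,"z":0,"rx":0,"ry":0,"rz":0}
    - {"x":0,"y":0.4,"z":0,"rx":0,"ry":0,"rz":0}
    - {"x":0,"y":0.26,"z":0,"rx":0,"ry":0,"rz":0}
    - {"x":0,"y":0,"z":0.2,"rx":0,"ry":0,"rz":0}
    - {"x":0,"y":0,"z":0.3,"rx":0,"ry":0,"rz":0}
    - {"x":0,"y":0,"z":0.3,"rx":0,"ry":0,"rz":0}
    - {"x":0,"y":0,"z":0.3,"rx":0,"ry":0,"rz":0}
    - {"x":0,"y":0,"z":0.3,"rx":0,"ry":0,"rz":0}
    - {"x":0,"y":0,"z":0.1,"rx":0,"ry":0,"rz":0}
    - {"x":0,"y":0,"z":0,"rx":0,"ry":0,"rz":0}

```text
t: 7.9
eef_pos: [576.5, 72.1, 139.0]
tcp_rot: [-3.142, -0.002, -3.114]
ft_force: [-0.4, 0.1, -3.4]
opening: 0.312
grip_force: 30.0
```

>>> step_arm:
  plan:
    - {"x":0,"y":0,"z":0.1,"rx":0,"ry":0,"rz":0}
    - {"x":0,"y":0,"z":0.1,"rx":0,"ry":0,"rz":0}
    - {"x":0,"y":0,"z":0.1,"rx":0,"ry":0,"rz":0}
    - {"x":0,"y":0,"z":0.1,"rx":0,"ry":0,"rz":0}
    - {"x":0,"y":0,"z":0.08,"rx":0,"ry":0,"rz":0}
    - {"x":0,"y":0,"z":0.06,"rx":0,"ry":0,"rz":0}
    - {"x":0,"y":0,"z":0.05,"rx":0,"ry":0,"rz":0}
    - {"x":0,"y":0,"z":0.02,"rx":0,"ry":0,"rz":0}
    - {"x":0,"y":0,"z":0,"rx":0,"ry":0,"rz":0}
    - {"x":0,"y":0,"z":0,"rx":0,"ry":0,"rz":0}

```text
t: 8.73
eef_pos: [576.9, 72.3, 124.9]
tcp_rot: [-3.142, 0.0, -3.113]
ft_force: [-0.1, 0.3, -3.3]
opening: 0.315
grip_force: 30.0
```

>>> step_arm:
  plan:
    - {"x":0,"y":0,"z":0.03,"rx":0,"ry":0,"rz":0}
    - {"x":0,"y":0,"z":0.03,"rx":0,"ry":0,"rz":0}
    - {"x":0,"y":0,"z":0.03,"rx":0,"ry":0,"rz":0}
    - {"x":0,"y":0,"z":0.03,"rx":0,"ry":0,"rz":0}
    - {"x":0,"y":0,"z":0,"rx":0,"ry":0,"rz":0}
    - {"x":0,"y":0,"z":0,"rx":0,"ry":0,"rz":0}
    - {"x":0,"y":0,"z":0,"rx":0,"ry":0,"rz":0}
    - {"x":0,"y":0,"z":0,"rx":0,"ry":0,"rz":0}
    - {"x":0,"y":0,"z":0,"rx":0,"ry":0,"rz":0}
    - {"x":0,"y":0,"z":0,"rx":0,"ry":0,"rz":0}

```text
t: 9.57
eef_pos: [577.2, 72.2, 123.0]
tcp_rot: [-3.141, 0.002, -3.113]
ft_force: [-2.5, -1.5, 8.1]
opening: 0.314
grip_force: 30.0
```

>>> step_arm:
  plan:
    - {"x":0,"y":0,"z":0,"rx":0,"ry":0,"rz":0.25}
    - {"x":0,"y":0,"z":0,"rx":0,"ry":0,"rz":0.25}
    - {"x":0,"y":0,"z":0,"rx":0,"ry":0,"rz":0.25}
    - {"x":0,"y":0,"z":0,"rx":0,"ry":0,"rz":0.25}
    - {"x":0,"y":0,"z":0,"rx":0,"ry":0,"rz":0.25}
    - {"x":0,"y":0,"z":0,"rx":0,"ry":0,"rz":0.25}
    - {"x":0,"y":0,"z":0,"rx":0,"ry":0,"rz":0.25}
    - {"x":0,"y":0,"z":0,"rx":0,"ry":0,"rz":0.25}
    - {"x":0,"y":0,"z":0,"rx":0,"ry":0,"rz":0}
    - {"x":0,"y":0,"z":0,"rx":0,"ry":0,"rz":0}

```text
t: 10.4
eef_pos: [577.0, 72.3, 122.7]
tcp_rot: [3.141, 0.001, 2.97]
ft_force: [-2.5, -1.1, 5.4]
opening: 0.311
grip_force: 30.0
```

```bash
python3 -c "
from h import *
s=state();print(s['moment'],s['ft_force'],s['eef_pos'])"
```

```text
[0.1020879  0.53546118 0.02608595] [-2.51673485 -1.13328504  5.41260266] [576.96378708  72.30292105 122.72929553]
```

>>> step_arm:
  plan:
    - {"x":0,"y":0,"z":0.03,"rx":0,"ry":0,"rz":0.25}
    - {"x":0,"y":0,"z":0,"rx":0,"ry":0,"rz":0.25}
    - {"x":0,"y":0,"z":0,"rx":0,"ry":0,"rz":0.25}
    - {"x":0,"y":0,"z":0,"rx":0,"ry":0,"rz":0.25}
    - {"x":0,"y":0,"z":0,"rx":0,"ry":0,"rz":0.25}
    - {"x":0,"y":0,"z":0,"rx":0,"ry":0,"rz":0.25}
    - {"x":0,"y":0,"z":0,"rx":0,"ry":0,"rz":0.25}
    - {"x":0,"y":0,"z":0,"rx":0,"ry":0,"rz":0.25}
    - {"x":0,"y":0,"z":0,"rx":0,"ry":0,"rz":0}
    - {"x":0,"y":0,"z":0,"rx":0,"ry":0,"rz":0}

```text
t: 11.23
eef_pos: [577.5, 72.5, 122.6]
tcp_rot: [3.14, 0.002, 2.769]
ft_force: [-1.6, 1.3, 11.8]
opening: 0.31
grip_force: 30.0
```

>>> step_arm:
  plan:
    - {"x":0,"y":0,"z":0,"rx":0,"ry":0,"rz":0.25}
    - {"x":0,"y":0,"z":0,"rx":0,"ry":0,"rz":0.25}
    - {"x":0,"y":0,"z":0,"rx":0,"ry":0,"rz":0.25}
    - {"x":0,"y":0,"z":0,"rx":0,"ry":0,"rz":0.25}
    - {"x":0,"y":0,"z":0,"rx":0,"ry":0,"rz":0.25}
    - {"x":0,"y":0,"z":0,"rx":0,"ry":0,"rz":0.25}
    - {"x":0,"y":0,"z":0,"rx":0,"ry":0,"rz":0.25}
    - {"x":0,"y":0,"z":0,"rx":0,"ry":0,"rz":0.25}
    - {"x":0,"y":0,"z":0,"rx":0,"ry":0,"rz":0}
    - {"x":0,"y":0,"z":0,"rx":0,"ry":0,"rz":0}

```text
t: 12.07
eef_pos: [577.4, 72.5, 122.6]
tcp_rot: [3.14, 0.002, 2.57]
ft_force: [-2.5, 0.9, 11.7]
opening: 0.31
grip_force: 30.0
```

>>> step_arm:
  plan:
    - {"x":0,"y":0,"z":0,"rx":0,"ry":0,"rz":0.25}
    - {"x":0,"y":0,"z":0,"rx":0,"ry":0,"rz":0.25}
    - {"x":0,"y":0,"z":0,"rx":0,"ry":0,"rz":0.25}
    - {"x":0,"y":0,"z":0,"rx":0,"ry":0,"rz":0.25}
    - {"x":0,"y":0,"z":0,"rx":0,"ry":0,"rz":0.25}
    - {"x":0,"y":0,"z":0,"rx":0,"ry":0,"rz":0.25}
    - {"x":0,"y":0,"z":0,"rx":0,"ry":0,"rz":0.25}
    - {"x":0,"y":0,"z":0,"rx":0,"ry":0,"rz":0.25}
    - {"x":0,"y":0,"z":0,"rx":0,"ry":0,"rz":0}
    - {"x":0,"y":0,"z":0,"rx":0,"ry":0,"rz":0}

```text
t: 12.9
eef_pos: [577.4, 72.3, 121.4]
tcp_rot: [3.14, 0.001, 2.37]
ft_force: [1.4, 0.8, 0.1]
opening: 0.315
grip_force: 30.0
```

The force fell off and the tool sank, so the key has found the hex. I'll push it down home.

>>> step_arm:
  plan:
    - {"x":0,"y":0,"z":0.04,"rx":0,"ry":0,"rz":0}
    - {"x":0,"y":0,"z":0.04,"rx":0,"ry":0,"rz":0}
    - {"x":0,"y":0,"z":0.04,"rx":0,"ry":0,"rz":0}
    - {"x":0,"y":0,"z":0.04,"rx":0,"ry":0,"rz":0}
    - {"x":0,"y":0,"z":0.04,"rx":0,"ry":0,"rz":0}
    - {"x":0,"y":0,"z":0,"rx":0,"ry":0,"rz":0}
    - {"x":0,"y":0,"z":0,"rx":0,"ry":0,"rz":0}
    - {"x":0,"y":0,"z":0,"rx":0,"ry":0,"rz":0}
    - {"x":0,"y":0,"z":0,"rx":0,"ry":0,"rz":0}
    - {"x":0,"y":0,"z":0,"rx":0,"ry":0,"rz":0}

```text
t: 13.73
eef_pos: [577.5, 72.3, 117.0]
tcp_rot: [3.14, 0.001, 2.37]
ft_force: [1.4, 1.8, 7.9]
opening: 0.314
grip_force: 30.0
```

```bash
python3 -c "
from h import *
s=state();print(s['moment'],s['ft_force'],s['eef_pos'])"
```

```text
[ 0.3264926  -0.38115533 -0.13637218] [1.43128263 1.82216498 7.86810312] [577.47594946  72.30062026 116.9661022 ]
```

>>> step_arm:
  plan:
    - {"x":0,"y":0,"z":0.03,"rx":0,"ry":0,"rz":0.2}
    - {"x":0,"y":0,"z":0.03,"rx":0,"ry":0,"rz":0.2}
    - {"x":0,"y":0,"z":0.03,"rx":0,"ry":0,"rz":0.2}
    - {"x":0,"y":0,"z":0.04,"rx":0,"ry":0,"rz":0.1}
    - {"x":0,"y":0,"z":0.04,"rx":0,"ry":0,"rz":0}
    - {"x":0,"y":0,"z":0.04,"rx":0,"ry":0,"rz":0}
    - {"x":0,"y":0,"z":0,"rx":0,"ry":0,"rz":0}
    - {"x":0,"y":0,"z":0,"rx":0,"ry":0,"rz":0}
    - {"x":0,"y":0,"z":0,"rx":0,"ry":0,"rz":0}
    - {"x":0,"y":0,"z":0,"rx":0,"ry":0,"rz":0}

```text
t: 14.57
eef_pos: [577.2, 72.4, 110.6]
tcp_rot: [3.141, 0.0, 2.3]
ft_force: [4.5, 2.8, -2.1]
opening: 0.315
grip_force: 30.0
```

```bash
python3 -c "
from h import *
s=state();print(s['moment'],s['ft_force'],s['eef_pos'],s['tcp_rot'])"
```

```text
[ 0.75145548 -1.45980413 -0.05697706] [ 4.53633747  2.82842435 -2.12986637] [577.18986127  72.37075622 110.62982363] [3.14101712e+00 3.31376153e-04 2.30016347e+00]
```

>>> step_arm:
  plan:
    - {"x":0,"y":0.02,"z":0.02,"rx":0,"ry":0,"rz":0}
    - {"x":0,"y":0.01,"z":0.02,"rx":0,"ry":0,"rz":0}
    - {"x":0,"y":0,"z":0.02,"rx":0,"ry":0,"rz":0}
    - {"x":0,"y":0,"z":0,"rx":0,"ry":0,"rz":0}
    - {"x":0,"y":0,"z":0,"rx":0,"ry":0,"rz":0}
    - {"x":0,"y":0,"z":0,"rx":0,"ry":0,"rz":0}
    - {"x":0,"y":0,"z":0,"rx":0,"ry":0,"rz":0}
    - {"x":0,"y":0,"z":0,"rx":0,"ry":0,"rz":0}
    - {"x":0,"y":0,"z":0,"rx":0,"ry":0,"rz":0}
    - {"x":0,"y":0,"z":0,"rx":0,"ry":0,"rz":0}

```text
t: 15.4
eef_pos: [577.5, 72.5, 110.5]
tcp_rot: [3.141, 0.001, 2.3]
ft_force: [0.5, -0.7, 13.3]
opening: 0.313
grip_force: 30.0
```

```bash
python3 -c "
from h import *
s=state();print(s['moment'],s['ft_force'],s['eef_pos'],s['tcp_rot'])"
```

```text
[-0.03623397 -0.04337333  0.00314237] [ 0.54924605 -0.66022422 13.32708131] [577.54045666  72.50813891 110.48625146] [3.14136612e+00 9.26423511e-04 2.30039448e+00]
```

The key is firmly on the floor (z 110.5, 13 N up, no side load), so it is home. Now I'll turn it clockwise.

>>> step_arm:
  plan:
    - {"x":0,"y":0.004,"z":-0.02,"rx":0,"ry":0,"rz":0.6}
    - {"x":0,"y":0.004,"z":0,"rx":0,"ry":0,"rz":0.6}
    - {"x":0,"y":0.004,"z":0,"rx":0,"ry":0,"rz":0.6}
    - {"x":0,"y":0.004,"z":0,"rx":0,"ry":0,"rz":0.6}
    - {"x":0,"y":0.004,"z":0,"rx":0,"ry":0,"rz":0.6}
    - {"x":0,"y":0.004,"z":0,"rx":0,"ry":0,"rz":0.6}
    - {"x":0,"y":0.004,"z":0,"rx":0,"ry":0,"rz":0.6}
    - {"x":0,"y":0.004,"z":0,"rx":0,"ry":0,"rz":0.6}
    - {"x":0,"y":0,"z":0,"rx":0,"ry":0,"rz":0}
    - {"x":0,"y":0,"z":0,"rx":0,"ry":0,"rz":0}

```text
t: 16.23
eef_pos: [578.0, 72.9, 110.5]
tcp_rot: [-3.142, 0.001, 1.82]
ft_force: [0.8, 0.4, 8.5]
opening: 0.317
grip_force: 30.0
```

```bash
python3 -c "
from h import *
s=state();print(s['moment'],s['ft_force'],s['eef_pos'],s['tcp_rot'])"
```

```text
[-0.07228561 -0.24802602  0.00759911] [0.77493848 0.35105669 8.51936877] [578.04442842  72.93158867 110.50370525] [-3.14152589e+00  6.02178236e-04  1.82027731e+00]
```

```bash
cat >> h.py <<'E'
def jaw(c):
    y=np.array([-np.sin(.2),np.cos(.2)]); x=np.array([np.cos(.2),np.sin(.2)]); B=np.array([578.5,70.5]); out=[]
    for v in range(100,220):
        for u in range(355,460):
            if c['depth'][v,u]>0:
                p=pt(c,u,v); d=p[:2]-B
                if 63<p[2]<69 and 30<d@y<90 and abs(d@x)<40: out.append((d@y,d@x))
    o=np.array(out); return len(o),np.percentile(o[:,0],[5,50,95]).round(2),np.percentile(o[:,1],[5,95]).round(1)
E
python3 - <<'E'
from h import *
n=save('scene','s5'); o=load('s0'); print(jaw(o),jaw(load('s3')),jaw(n)); s=state(); print(s['moment'],s['tau'][5])
cv2.imwrite('pics/c5.png',np.hstack([cv2.resize(k['image'][90:220,350:480],(390,390),interpolation=2) for k in (o,n)])[:,:,::-1])
E
```

```text
(207, array([56.13, 66.37, 85.95]), array([-33.2,  31.5])) (41, array([57.66, 83.45, 88.3 ]), array([ 6.5, 33.3])) (65, array([58.33, 65.79, 85.28]), array([ 8.4, 31.8]))
[-0.01921821 -0.30715383  0.07460208] 0.07657020818442106
```

View pics/c5.png

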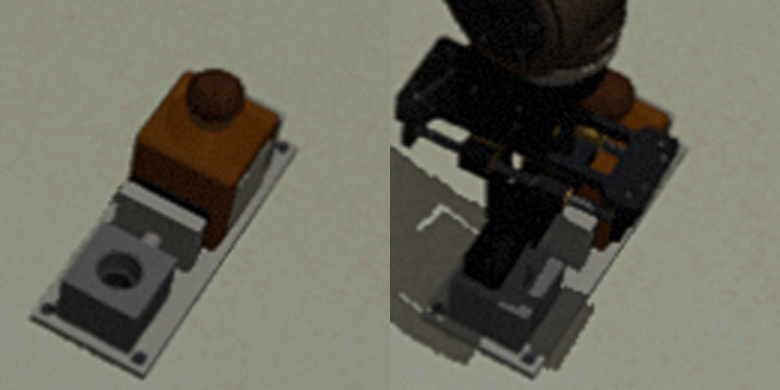

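The scene view shows the key upright in the bore and the bottle unmoved. The jaw edge looks to have moved a little. I'll keep turning.

>>> step_arm:
  plan:
    - {"x":0,"y":0.004,"z":0,"rx":0,"ry":0,"rz":0.5}
    - {"x":0,"y":0.004,"z":0,"rx":0,"ry":0,"rz":0.5}
    - {"x":0,"y":0.004,"z":0,"rx":0,"ry":0,"rz":0.5}
    - {"x":0,"y":0.004,"z":0,"rx":0,"ry":0,"rz":0.5}
    - {"x":0,"y":0.004,"z":0,"rx":0,"ry":0,"rz":0.5}
    - {"x":0,"y":0.004,"z":0,"rx":0,"ry":0,"rz":0.5}
    - {"x":0,"y":0.003,"z":0,"rx":0,"ry":0,"rz":0.3}
    - {"x":0,"y":0.003,"z":0,"rx":0,"ry":0,"rz":0.3}
    - {"x":0,"y":0.003,"z":0,"rx":0,"ry":0,"rz":0.3}
    - {"x":0,"y":0.003,"z":0,"rx":0,"ry":0,"rz":0.3}

```text
t: 17.12
eef_pos: [578.6, 73.0, 110.5]
tcp_rot: [-3.141, 0.001, 1.4]
ft_force: [-0.8, 0.8, 9.8]
opening: 0.315
grip_force: 30.0
```

```bash
python3 -c "
from h import *
s=state();print(s['moment'],s['ft_force'],s['eef_pos'],s['tcp_rot'],s['tau'][5])"
```

```text
[0.00328718 0.14907476 0.27795316] [-0.8311707   0.79059588  9.78056842] [578.60072759  73.02417754 110.50291323] [-3.14105573e+00  7.55141961e-04  1.39958883e+00] -0.3224753122776747
```

>>> step_arm:
  plan:
    - {"x":0,"y":0.002,"z":0,"rx":0,"ry":0,"rz":0.25}
    - {"x":0,"y":0.002,"z":0,"rx":0,"ry":0,"rz":0.25}
    - {"x":0,"y":0.002,"z":0,"rx":0,"ry":0,"rz":0.25}
    - {"x":0,"y":0.002,"z":0,"rx":0,"ry":0,"rz":0.25}
    - {"x":0,"y":0.002,"z":0,"rx":0,"ry":0,"rz":0.2}
    - {"x":0,"y":0.001,"z":0,"rx":0,"ry":0,"rz":0.2}
    - {"x":0,"y":0.001,"z":0,"rx":0,"ry":0,"rz":0.2}
    - {"x":0,"y":0.001,"z":0,"rx":0,"ry":0,"rz":0.2}
    - {"x":0,"y":0.001,"z":0,"rx":0,"ry":0,"rz":0.1}
    - {"x":0,"y":0.001,"z":0,"rx":0,"ry":0,"rz":0.1}

```text
t: 17.95
eef_pos: [578.9, 73.0, 110.5]
tcp_rot: [-3.141, 0.001, 1.201]
ft_force: [-1.3, 1.2, 10.4]
opening: 0.313
grip_force: 30.0
```

```bash
python3 -c "
from h import *
s=state();print(s['moment'],s['ft_force'],s['eef_pos'],s['tcp_rot'],s['tau'][5])"
```

```text
[0.10020913 0.24805304 0.33022265] [-1.2960941   1.22455478 10.44602249] [578.89488996  72.96653395 110.50297564] [-3.14103486e+00  8.71218818e-04  1.20052689e+00] 0.11139824520796537
```

>>> step_arm:
  plan:
    - {"x":0,"y":0.001,"z":0,"rx":0,"ry":0,"rz":0.2}
    - {"x":0,"y":0.001,"z":0,"rx":0,"ry":0,"rz":0.2}
    - {"x":0,"y":0.001,"z":0,"rx":0,"ry":0,"rz":0.2}
    - {"x":0,"y":0.001,"z":0,"rx":0,"ry":0,"rz":0.2}
    - {"x":0,"y":0.001,"z":0,"rx":0,"ry":0,"rz":0.2}
    - {"x":0,"y":0.001,"z":0,"rx":0,"ry":0,"rz":0.1}
    - {"x":0,"y":0.001,"z":0,"rx":0,"ry":0,"rz":0.1}
    - {"x":0,"y":0,"z":0,"rx":0,"ry":0,"rz":0.1}
    - {"x":0,"y":0,"z":0,"rx":0,"ry":0,"rz":0.1}
    - {"x":0,"y":0,"z":0,"rx":0,"ry":0,"rz":0.1}

```text
t: 18.78
eef_pos: [579.0, 72.9, 110.5]
tcp_rot: [-3.141, 0.001, 1.051]
ft_force: [-1.5, 1.2, 10.3]
opening: 0.312
grip_force: 30.0
```

```bash
python3 -c "
from h import *
s=state();print(s['moment'],s['ft_force'],s['eef_pos'],s['tcp_rot'],s['tau'][5])"
```

```text
[0.11168926 0.27251812 0.28430925] [-1.45024277  1.22076117 10.33742883] [579.01211134  72.93470299 110.49943273] [-3.14106642e+00  9.17286760e-04  1.05056473e+00] 0.08139910642057657
```

>>> step_arm:
  plan:
    - {"x":0,"y":0.001,"z":0,"rx":0,"ry":0,"rz":0.15}
    - {"x":0,"y":0.001,"z":0,"rx":0,"ry":0,"rz":0.15}
    - {"x":0,"y":0.001,"z":0,"rx":0,"ry":0,"rz":0.15}
    - {"x":0,"y":0.001,"z":0,"rx":0,"ry":0,"rz":0.15}
    - {"x":0,"y":0.001,"z":0,"rx":0,"ry":0,"rz":0.1}
    - {"x":0,"y":0.001,"z":0,"rx":0,"ry":0,"rz":0.1}
    - {"x":0,"y":0,"z":0,"rx":0,"ry":0,"rz":0.1}
    - {"x":0,"y":0,"z":0,"rx":0,"ry":0,"rz":0.1}
    - {"x":0,"y":0,"z":0,"rx":0,"ry":0,"rz":0.1}
    - {"x":0,"y":0,"z":0,"rx":0,"ry":0,"rz":0.1}

```text
t: 19.62
eef_pos: [579.1, 72.9, 110.5]
tcp_rot: [-3.141, 0.001, 0.931]
ft_force: [-1.6, 0.7, 11.0]
opening: 0.312
grip_force: 30.0
```

```bash
python3 -c "
from h import *
s=state();print(s['moment'],s['ft_force'],s['eef_pos'],s['tcp_rot'],s['tau'][5])"
```

```text
[0.17313496 0.26245706 0.3368922 ] [-1.55834815  0.74799657 11.00465029] [579.13844125  72.85494547 110.49495342] [-3.14115934e+00  9.64366343e-04  9.30560553e-01] 0.113966956268996
```

>>> step_arm:
  plan:
    - {"x":0,"y":0.001,"z":0,"rx":0,"ry":0,"rz":0.15}
    - {"x":0,"y":0.001,"z":0,"rx":0,"ry":0,"rz":0.15}
    - {"x":0,"y":0.001,"z":0,"rx":0,"ry":0,"rz":0.15}
    - {"x":0,"y":0.001,"z":0,"rx":0,"ry":0,"rz":0.15}
    - {"x":0,"y":0.001,"z":0,"rx":0,"ry":0,"rz":0.1}
    - {"x":0,"y":0.001,"z":0,"rx":0,"ry":0,"rz":0.1}
    - {"x":0,"y":0,"z":0,"rx":0,"ry":0,"rz":0.1}
    - {"x":0,"y":0,"z":0,"rx":0,"ry":0,"rz":0.1}
    - {"x":0,"y":0,"z":0,"rx":0,"ry":0,"rz":0.1}
    - {"x":0,"y":0,"z":0,"rx":0,"ry":0,"rz":0.1}

```text
t: 20.45
eef_pos: [579.3, 72.8, 110.5]
tcp_rot: [-3.141, 0.001, 0.811]
ft_force: [-1.3, 1.9, 10.4]
opening: 0.312
grip_force: 30.1
```

```bash
python3 -c "
from h import *
s=state();print(s['moment'],s['ft_force'],s['eef_pos'],s['tcp_rot'],s['tau'][5])"
```

```text
[0.29047539 0.29466955 0.62429836] [-1.30398158  1.86025218 10.44383823] [579.32410117  72.82967193 110.50925597] [-3.14146114e+00  9.22249131e-04  8.11106526e-01] 0.449634762480855
```

Torque is rising (0.62 N m). I'll turn a little more to confirm the stop.

>>> step_arm:
  plan:
    - {"x":0,"y":0,"z":0,"rx":0,"ry":0,"rz":0.1}
    - {"x":0,"y":0,"z":0,"rx":0,"ry":0,"rz":0.1}
    - {"x":0,"y":0,"z":0,"rx":0,"ry":0,"rz":0.1}
    - {"x":0,"y":0,"z":0,"rx":0,"ry":0,"rz":0.1}
    - {"x":0,"y":0,"z":0,"rx":0,"ry":0,"rz":0.1}
    - {"x":0,"y":0,"z":0,"rx":0,"ry":0,"rz":0}
    - {"x":0,"y":0,"z":0,"rx":0,"ry":0,"rz":0}
    - {"x":0,"y":0,"z":0,"rx":0,"ry":0,"rz":0}
    - {"x":0,"y":0,"z":0,"rx":0,"ry":0,"rz":0}
    - {"x":0,"y":0,"z":0,"rx":0,"ry":0,"rz":0}

```text
t: 21.28
eef_pos: [579.4, 72.8, 110.5]
tcp_rot: [3.141, 0.001, 0.763]
ft_force: [0.3, 1.7, 10.3]
opening: 0.314
grip_force: 30.3
```

```bash
python3 -c "
from h import *
s=state();print(s['moment'],s['ft_force'],s['eef_pos'],s['tcp_rot'],s['tau'][5])"
```

```text
[0.22014512 0.09426934 0.98016922] [ 0.26389265  1.70662957 10.29705957] [579.39096414  72.81272064 110.54215281] [3.14129009e+00 9.89853718e-04 7.62594733e-01] 0.9926816448569298
```

>>> step_arm:
  plan:
    - {"x":0,"y":0,"z":0,"rx":0,"ry":0,"rz":0.1}
    - {"x":0,"y":0,"z":0,"rx":0,"ry":0,"rz":0.1}
    - {"x":0,"y":0,"z":0,"rx":0,"ry":0,"rz":0.1}
    - {"x":0,"y":0,"z":0,"rx":0,"ry":0,"rz":0.1}
    - {"x":0,"y":0,"z":0,"rx":0,"ry":0,"rz":0.1}
    - {"x":0,"y":0,"z":0,"rx":0,"ry":0,"rz":0}
    - {"x":0,"y":0,"z":0,"rx":0,"ry":0,"rz":0}
    - {"x":0,"y":0,"z":0,"rx":0,"ry":0,"rz":0}
    - {"x":0,"y":0,"z":0,"rx":0,"ry":0,"rz":0}
    - {"x":0,"y":0,"z":0,"rx":0,"ry":0,"rz":0}

```text
t: 22.12
eef_pos: [579.3, 72.5, 110.6]
tcp_rot: [3.141, 0.001, 0.713]
ft_force: [-1.4, -0.7, 10.4]
opening: 0.32
grip_force: 30.9
```

```bash
python3 -c "
from h import *
s=state();print(s['moment'],s['ft_force'],s['eef_pos'],s['tcp_rot'],s['tau'][5])"
```

```text
[-0.2706623   0.19928773  1.0306981 ] [-1.3539876  -0.69754643 10.42732321] [579.34242279  72.46318612 110.55387348] [3.14095160e+00 1.47150377e-03 7.12829014e-01] 1.0690824687480927
```

It has come up firm at 1.03 N m and the bar is now twisting in the pads. I'll ease off the twist and press, then let go.

>>> step_arm:
  plan:
    - {"x":0,"y":0,"z":-0.01,"rx":0,"ry":0,"rz":-0.2}
    - {"x":0,"y":0,"z":-0.01,"rx":0,"ry":0,"rz":-0.2}
    - {"x":0,"y":0,"z":-0.01,"rx":0,"ry":0,"rz":-0.2}
    - {"x":0,"y":0,"z":-0.01,"rx":0,"ry":0,"rz":-0.1}
    - {"x":0,"y":0,"z":0,"rx":0,"ry":0,"rz":0}
    - {"x":0,"y":0,"z":0,"rx":0,"ry":0,"rz":0}
    - {"x":0,"y":0,"z":0,"rx":0,"ry":0,"rz":0}
    - {"x":0,"y":0,"z":0,"rx":0,"ry":0,"rz":0}
    - {"x":0,"y":0,"z":0,"rx":0,"ry":0,"rz":0}
    - {"x":0,"y":0,"z":0,"rx":0,"ry":0,"rz":0}

```text
t: 22.95
eef_pos: [579.5, 72.7, 110.6]
tcp_rot: [-3.141, 0.001, 0.78]
ft_force: [-2.4, -3.5, -0.7]
opening: 0.318
grip_force: 29.6
```

```bash
python3 -c "
from h import *
s=state();print(s['moment'],s['ft_force'],s['eef_pos'],s['tcp_rot'],s['tau'][5])"
```

```text
[-0.88956852  0.32960151 -0.05105807] [-2.38093276 -3.45318144 -0.65829075] [579.46904495  72.74005565 110.60525402] [-3.14119346e+00  8.07789319e-04  7.79806571e-01] -0.017269521486014128
```

>>> step_arm:
  plan:
    - {"x":0,"y":0,"z":0,"rx":0,"ry":0,"rz":0}
    - {"x":0,"y":0,"z":0,"rx":0,"ry":0,"rz":0}
    - {"x":0,"y":0,"z":0,"rx":0,"ry":0,"rz":0}
    - {"x":0,"y":0,"z":0,"rx":0,"ry":0,"rz":0}
    - {"x":0,"y":0,"z":0,"rx":0,"ry":0,"rz":0}
    - {"x":0,"y":0,"z":0,"rx":0,"ry":0,"rz":0}
    - {"x":0,"y":0,"z":0,"rx":0,"ry":0,"rz":0}
    - {"x":0,"y":0,"z":0,"rx":0,"ry":0,"rz":0}
    - {"x":0,"y":0,"z":0,"rx":0,"ry":0,"rz":0}
    - {"x":0,"y":0,"z":0,"rx":0,"ry":0,"rz":0}
  jaw: -0.2

```text
t: 23.78
eef_pos: [579.8, 72.9, 110.9]
tcp_rot: [3.141, 0.0, 0.78]
ft_force: [-0.7, 0.3, -0.7]
opening: 0.602
grip_force: 0.0
```

>>> step_arm:
  plan:
    - {"x":0,"y":0,"z":-0.1,"rx":0,"ry":0,"rz":0}
    - {"x":0,"y":0,"z":-0.2,"rx":0,"ry":0,"rz":0}
    - {"x":0,"y":0,"z":-0.4,"rx":0,"ry":0,"rz":0}
    - {"x":0,"y":0,"z":-0.6,"rx":0,"ry":0,"rz":0}
    - {"x":0,"y":0,"z":-0.8,"rx":0,"ry":0,"rz":0}
    - {"x":0,"y":0,"z":-0.8,"rx":0,"ry":0,"rz":0}
    - {"x":0,"y":0,"z":-0.8,"rx":0,"ry":0,"rz":0}
    - {"x":0,"y":0,"z":-0.6,"rx":0,"ry":0,"rz":0}
    - {"x":0,"y":0,"z":-0.4,"rx":0,"ry":0,"rz":0}
    - {"x":0,"y":0,"z":0,"rx":0,"ry":0,"rz":0}

```text
t: 24.62
eef_pos: [580.4, 72.9, 231.0]
tcp_rot: [3.139, -0.003, 0.78]
ft_force: [0.2, 0.1, -0.5]
opening: 0.595
grip_force: 0.0
```

Run:
```python
from h import *
n=save('scene','s9'); w=save('wrist','w9'); s=state(); print(s['eef_pos'],s['ft_force'],s['t']); print(jaw(load('s0')),jaw(n))
P=[pt(n,u,v) for v in range(100,220) for u in range(340,460) if n['depth'][v,u]>0 and n['image'][v,u].max()<60]
P=np.array(P); m=(P[:,2]>138)&(P[:,2]<146)&(np.hypot(P[:,0]-578,P[:,1]-71)<70); print(m.sum(),P[m].mean(0) if m.any() else 0)
cv2.imwrite('pics/c9.png',np.hstack([cv2.resize(n['image'][60:240,320:500],(400,400)),cv2.resize(w['image'],(400,300),interpolation=3)[:400] if 0 else np.vstack([cv2.resize(w['image'],(400,300)),np.zeros((100,400,3),np.uint8)])])[:,:,::-1])
```

```text
[579.57565676  72.8589458  228.29207663] [-0.67871347 -0.04547946  0.29786686] 24.7167
(207, array([56.13, 66.37, 85.95]), array([-33.2,  31.5])) (60, array([65.26, 83.05, 87.97]), array([-36. ,  33.1]))
549 [577.96851446  67.82418001 140.78077099]
```

View pics/c9.png

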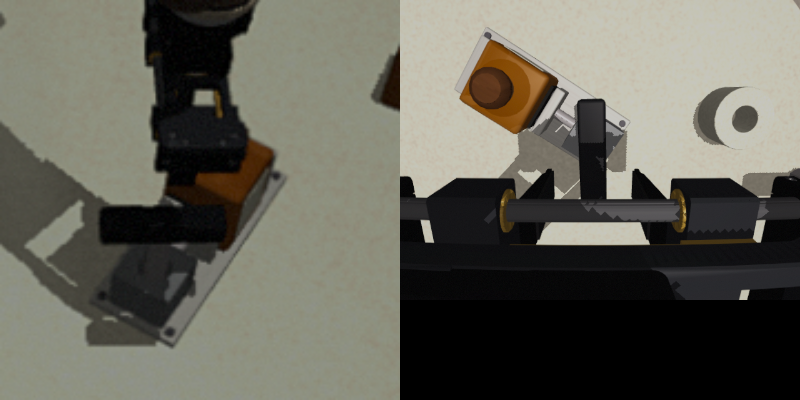

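The key stands upright in the socket (grip top ≈141 mm), the jaw is against the upright bottle and the gripper is clear. Handing in.

```bash
python3 -c "
from cell import *
print(job_done())"
```

```text
the job is handed in; nothing more can be done
None
```

The key dropped fully home in the socket and was turned clockwise until it came up firm (about 1 N m), the jaw is closed on the upright bottle, and the key was left standing, released with the gripper clear; handed in at about 25 s, with no verdict returned.

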